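# Scrub out the pigment jar and clip the brush up to dry

## Robot

A 6-joint arm with a two-finger parallel gripper is mounted at the origin on the work surface. World frame = base frame: x ahead of the robot, y to its left, z up, the work surface at z = 0. Lengths are in m, angles in rad, forces in N, time in s.
With the tool pointing down it reaches from about 0.25 to 0.725 m from the base axis. Payload 4 kg.
Tool frame: the origin (TCP) lies midway between the tips of the shut fingers; the grasp point (between the pads) lies 19 mm behind it (bot.grip_point_offset is the distance from the TCP to the grasp point, in m); z points along the fingers, y is the line along which they close (so a half turn about z gives the same grasp; the last joint's range is limited). The gripper opens to 85 mm and grips with 20 to 120 N. Pads are 22 mm wide; open, the fingers measure 114 mm over their backs; the gripper's body (76 mm by 85 mm) begins 54 mm behind the grasp point. The pads swing forward as they close: fully open they stand 13 mm farther back than shut.
Start: joints at [1.293, 0.241, 0.005, 1.335, 0, 1.571], TCP at [0.137, 0.481, 0.231] pointing down, gripper open.
Joint ranges: [-2.72, 2.72], [-1.05, 1.87], [-1.09, 1.28], [-1.99, 2.15], [-1.42, 1.44], [-3.14, 3.14]. Speed limits (rad/s): [2.79, 2.79, 3.14, 3.14, 3.14, 3.14].

## Interface

Orientations are given as a unit quaternion [x, y, z, w].
In Python, from workcell import bot gives the robot as it stands.
- The arm moves only by the tool step_arm, never from a script. Its argument "targets" is text: rows parted by semicolons, each of 7 numbers parted by spaces: the opening, from -1 (shut) to 1 (fully open), so that 0 is half open, then the shift along the world's x, y, z normalised to -1 to 1, where 1 is 0.5 m, then the turn, a rotation vector about the world's x, y, z normalised to -1 to 1, where 1 is pi/4 rad. In form: gripper x y z wx wy wz; .... A call has 1 to 10 rows; each row is the pose to reach, as a shift and turn from the pose commanded when the call began; what a row does not reach only later rows make up. A row lasts 1/12 s, in which the tool goes at most 41.7 mm and 7.16 degrees, less where a joint would pass 70% of its speed; a pose out of reach is approached as far as the arm can. A call with a number of a shift or a turn outside -1 to 1 is refused whole. A call with a gripper value outside its range is refused whole. The fingers move at their own pace and stop on an object; the grip force is fixed at half the most. Time passes only in rows, so rows that repeat a pose let the fingers close. It gives the time, the measured TCP pose, the force, the opening and the grip force at its end, in the units of the state.
- bot.get_obs(): the state, without advancing time (a new reading comes with each control period).
- bot.camera(name): name is "side" or "top"; returns the picture (420x560x3 uint8, red, green, blue); there is no depth.
- bot.camera_info(name): a dict with "vertical_fov" (degrees; the focal length in pixels is half the picture's height over the tangent of half this angle, whatever the lens; pixels are square), "cx", "cy" (the principal point, pixels), "D" ([k1, k2, p1, p2, k3] as OpenCV has them; the pictures are not rectified), "pose" (4x4, takes a point from camera to world coordinates). Camera axes: x right, y up, looking along -z (the intrinsics and any distortion apply to the point x, -y, -z); pixel columns grow to the right and rows downward; lengths in m; the calibration is good to about 2 mm. A picture is of the moment at which its call begins. camera_info takes no time and is no camera call.
- bot.job_done(): hands the job in; it is judged then, once.
The state is a dict: "clock": time; "joint_pos": joint angles; "joint_vel": joint speeds; "tau": joint torques, N m; "eef_pos": TCP position; "tool_rot": TCP orientation; "ft_force": force on the tool from outside, world axes, zero at the start; "ft_torque": the same for the moment, N m; "grip_width": finger opening in m; "grasp_force": force on a finger pad.
Only numpy, scipy, OpenCV 4.12 (cv2) and the standard library are available. Lean on these libraries where they do the work, as an engineer would, in place of code of your own. Each camera call takes 0.05 s, during which the arm holds its last target. There are 200 camera calls.

## Task

Take the long jar brush off its slanted rest, stand it bristles down in the empty glass jar and let go. Take it again by the yellow end of its handle and scrub the jar: press the sprung tip lightly but definitely onto the jar's floor three times, drawing it up past the middle of the jar, but not out, between presses. Then snap it sideways, upright, into the rack's clip above the yellow coaster, standing on the coaster with the clip round its red band, and let go, leaving the jar standing about where it was and everything else undisturbed.

Things in the scene. Friction and masses are not known exactly. Their poses are not given: they have to be found in the camera images.
- brush_center (a point): Jar brush, 210 mm long, 80 g; point at mid-length on its axis; z runs along it from bristle tip to handle end. From the tip up: sprung tuft (30 mm dia., 12 mm long), hard round head from 12 to 68 mm (36 mm dia.), round 16 mm handle: blue, red band, yellow from 165 to 210 mm. At first it lies on the rest, axis 35 degrees above level, tip lowest.
- brush_tip (a point): Tip of the brush, on its axis, 105 mm from the middle (where it is with the tuft not pressed in). Axes as brush_center.
- brush_band (a point): Centre of the red band on the brush's axis, 121 mm from the tip: the height at which the clip grips.
- brush_end (a point): In the middle of the yellow end grip, on the brush's axis, 188 mm from the tip. While scrubbing, the fingers must hold the brush here (within 35 mm).
- tuft (a joint): How far the sprung tuft is pushed into the brush's head, in m: 0 out, 0.010 fully in; spring 1000 N/m (1 N per mm). A press on the jar's floor counts from 0.002 (2 N); past 22 N it is too hard.
- rest: Fixed pine rest, base plate 250 x 90 x 12 mm, origin at table level. The brush lies in it along its x axis, handle end to +x. The handle from 135 mm to the end lies in a groove between cheeks (44 mm wide over all, 4 mm higher than the handle's axis); only 70 to 130 mm from the tip can be gripped, 110 mm above the table, free below for 60 mm. The brush lifts straight up out of it.
- jar: Empty clear glass jar, loose, about 0.45 kg, standing: 68 mm outside diameter, 100 mm high, 60 mm inside diameter all the way, floor 6 mm thick. Origin at the centre of its underside. A brush let go in it stays in it, leaning up to 20 degrees.
- jar_floor (a point): Centre of the jar's inner floor, 6 mm above the table.
- jar_mouth (a point): Centre of the jar's mouth, 100 mm above the table.
- rack: Fixed drying rack, tray 110 x 260 x 10 mm, rail with three sprung clips 75 mm apart along its y axis, centred 135 mm above the table; top at 143 mm. Origin below the middle clip's pocket. Push a handle level along the rack's +x between the jaws: mouth 30 mm wide, 29 mm before the pocket's centre, narrowing to 11 mm at 10 mm before it; 5 to 15 N to snap in; 1.5 mm past the centre is the rail.
- coaster_top (a point): Centre of the top of the yellow coaster (50 mm across, fixed, 14 mm above the table); it lies straight below the centre of the pocket of the free clip, and marks which of the three clips to use. The brush ends standing on it.
- paintbrush1_center (a point): Red paintbrush standing loose in another clip, 16 mm diameter, 185 mm tall on the 10 mm tray; point 90 mm above its foot. Leave alone.
- paintbrush2_center (a point): Green paintbrush standing loose in another clip, as the red one. Leave alone.
- pigment1: Open pot of yellow pigment, 68 mm diameter, 52 mm high; origin at the centre of its underside. Leave alone.
- pigment2: Second open pot of yellow pigment, same size. Leave alone.
- lid: Black screw lid, 72 mm diameter, 12 mm high, lying; origin at the centre of its underside. Leave alone.
- cast1: Star-shaped white plaster cast, about 100 mm across, 12 mm thick; origin at the middle of its underside. Leave alone.
- cast2: White plaster leaf cast, about 100 mm across, 12 mm thick; origin at the middle of its underside. Leave alone.
Things that resemble listed ones, but are neither listed nor needed, are in the scene too. There is more than one size of the part that bears brush_center; the job needs the larger.

How it is judged:
By the outcome, as a careful person would: the job done as asked, in the order asked, and still so for the second after the job is handed in, with the robot touching nothing.
It also fails if it takes over 72 s, if anything falls off the work surface, if the arm or the gripper's body presses on something with over 40 N, if the wrist force passes 120 N, or if a joint passes its speed limit or range.

## Working session

There is one attempt and no reset: what is moved stays moved. The work goes in short steps, Python scripts to look and compute and a tool call to move; the robot and the scene stay as the last step left them, time stands still between calls to the robot, and variables do not carry over. Pictures are saved under pics/ and viewed, at most 10 in all, crops included, and the job is handed in when it is done.

Besides the shell and the picture viewer there is one more tool, called after ">>>" by a JSON object that holds its "api" and its "payload". step_arm: Moves the arm, as the interface text tells. Scaled input: -1 to 1 covers 0.5 m each way for a shift and pi/4 rad each way for a turn. Its arguments: {"type":"object","properties":{"targets":{"type":"string"}},"required":["targets"]}

```bash
mkdir -p pics
cat > h.py <<'E'
import numpy as np, cv2
from workcell import bot
def K(n):
    i=bot.camera_info(n); f=210/np.tan(np.radians(i["vertical_fov"])/2)
    return np.array([[f,0,i["cx"]],[0,f,i["cy"]],[0,0,1.]]),np.array(i["D"],float),np.array(i["pose"])
def ray(n,u,v):
    k,D,P=K(n); p=cv2.undistortPoints(np.array([[[u,v]]],float),k,D)[0,0]
    return P[:3,3],P[:3,:3]@np.array([p[0],-p[1],-1.])
def at(n,u,v,z):
    o,d=ray(n,u,v); return o+d*(z-o[2])/d[2]
def tri(a,b):
    (o,d),(q,e)=ray("side",*a),ray("top",*b)
    s=np.linalg.lstsq(np.c_[d,-e],q-o,rcond=None)[0]; x,y=o+d*s[0],q+e*s[1]
    return (x+y)/2,np.linalg.norm(x-y)
def pix(n,X):
    k,D,P=K(n); c=P[:3,:3].T@(np.array(X,float)-P[:3,3]); c=c*[1,-1,-1]
    return cv2.projectPoints(c.reshape(1,1,3),np.zeros(3),np.zeros(3),k,D)[0].ravel()
def snap(n,name,crop=None,s=1):
    im=bot.camera(n)[:,:,::-1]
    if crop: a,b,c,d=crop; im=im[b:d,a:c]
    cv2.imwrite(f"pics/{name}.png",cv2.resize(im,None,fx=s,fy=s,interpolation=cv2.INTER_CUBIC))
E
python3 - <<'E'
from h import *
snap("top","t0",s=1.42);snap("side","s0",s=1.42)
np.set_printoptions(precision=3,suppress=True)
for n in("top","side"):print(K(n))
print(bot.get_obs())
E
```

```text
(array([[515.532,   0.   , 288.737],
       [  0.   , 515.532, 212.414],
       [  0.   ,   0.   ,   1.   ]]), array([-0.055,  0.   ,  0.   ,  0.   ,  0.   ]), array([[-0.01 ,  0.995, -0.1  ,  0.4  ],
       [-1.   , -0.009,  0.002,  0.054],
       [ 0.001,  0.1  ,  0.995,  1.507],
       [ 0.   ,  0.   ,  0.   ,  1.   ]]))
(array([[529.295,   0.   , 276.282],
       [  0.   , 529.295, 206.721],
       [  0.   ,   0.   ,   1.   ]]), array([-0.176,  0.   ,  0.   ,  0.   ,  0.   ]), array([[ 0.932,  0.26 , -0.254,  0.223],
       [-0.363,  0.635, -0.681, -0.801],
       [-0.015,  0.727,  0.686,  0.977],
       [ 0.   ,  0.   ,  0.   ,  1.   ]]))
{'clock': 0.1, 'joint_pos': array([ 1.293,  0.241,  0.004,  1.335, -0.   ,  1.571]), 'joint_vel': array([-0.001,  0.001,  0.003, -0.001, -0.001,  0.001]), 'tau': array([ -0.001, -37.314,  25.301,   0.011,  -0.   ,  -0.   ]), 'eef_pos': array([0.137, 0.48 , 0.231]), 'tool_rot': array([ 0.138,  0.99 , -0.001, -0.   ]), 'ft_force': array([1.126, 0.347, 0.257]), 'ft_torque': array([-0.102,  0.009, -0.03 ]), 'grasp_force': 0.0, 'grip_width': 0.08523121985975399}
```

View pics/t0.png

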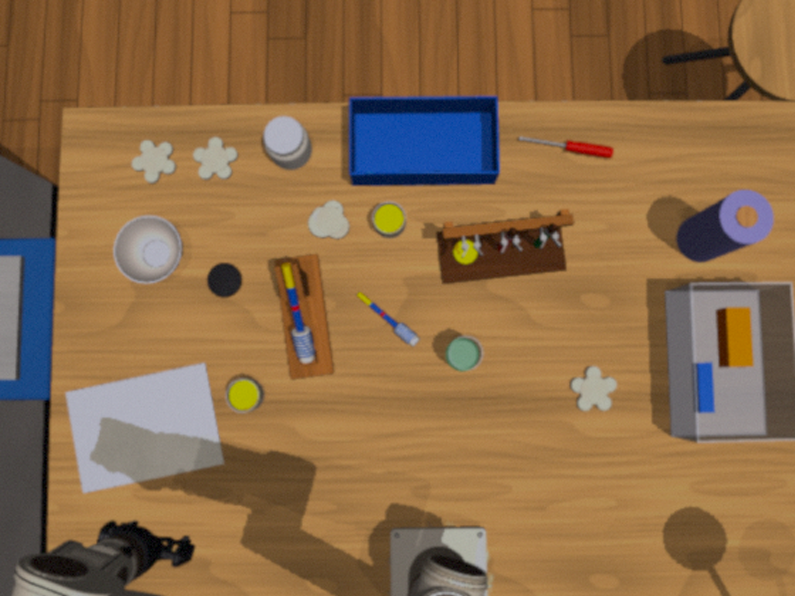

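View pics/s0.png

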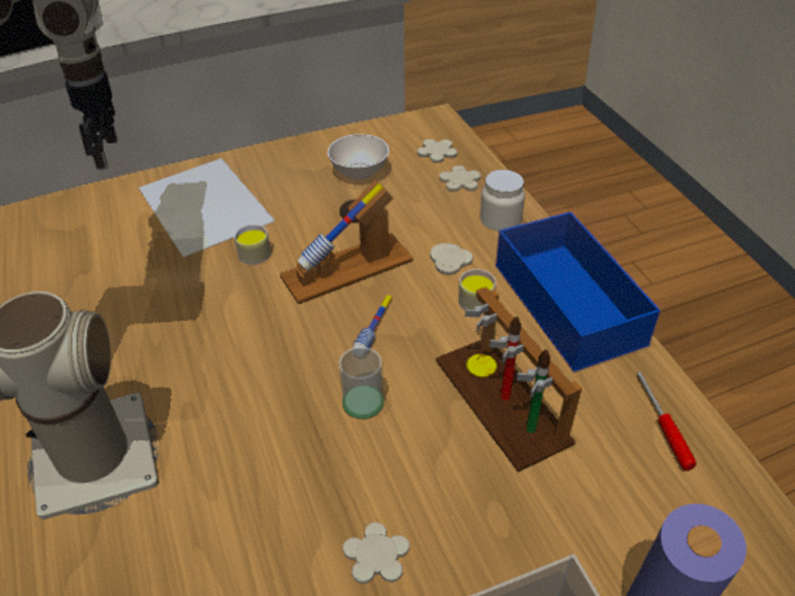

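The top picture shows two brush candidates (shown scaled 1.42): a large one on the pine rest at (298,315), and a small one lying on the table at (388,320). The one on the rest fits, as it is longer and slanted. The jar is at (463,352). The yellow coaster is at (466,252), under the rack's left clip; the red and green paintbrushes stand in the other two. I'll confirm in enlarged crops.

Run:
```python
from h import *
snap("top","t1",(185,140,410,275),3.5);snap("side","s1",(190,120,410,330),2.8)
```

```text
(no output)
```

View pics/t1.png

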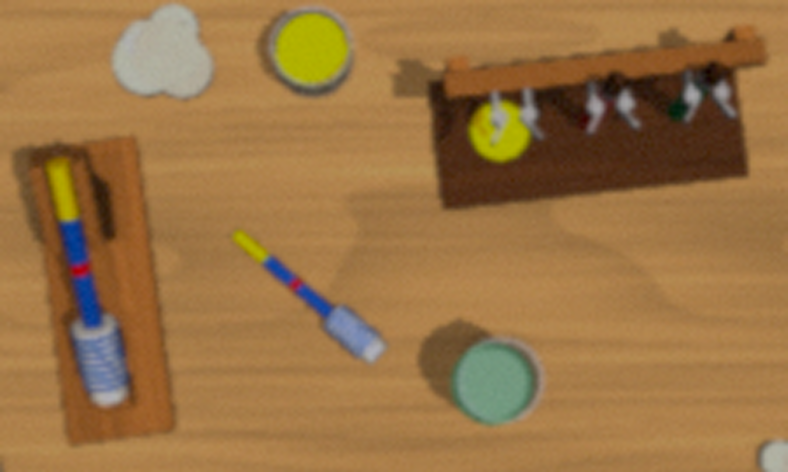

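View pics/s1.png

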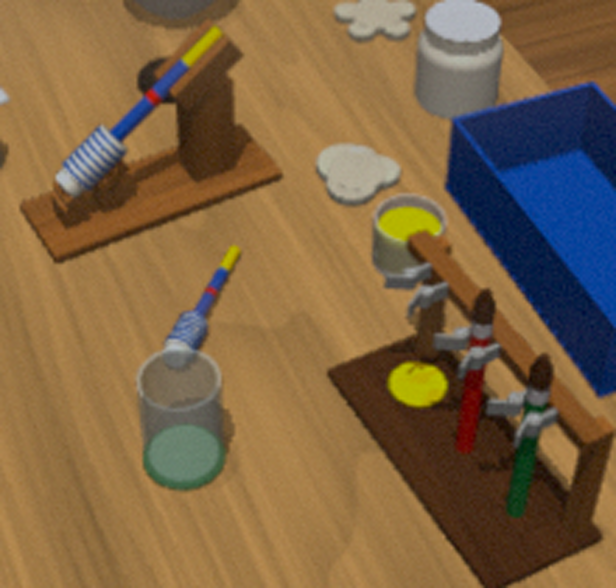

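The crops confirm it. In t1 the large brush on the rest runs from tip (109,403) through band (81,270) to end (58,160). The jar floor is at (495,382) and the coaster at (499,132) under the free clip. In s1 the tip is at (66,186), band (153,97), end (218,32), jar floor (184,457), rim (180,379) and coaster (418,384).

Run:
```python
from h import *
np.set_printoptions(precision=4,suppress=True)
T=lambda a,b:((a+.5)/3.5+184.5,(b+.5)/3.5+139.5); S=lambda a,b:((a+.5)/2.8+189.5,(b+.5)/2.8+119.5)
for n,s,t in(("tip",(66,186),(109,403)),("band",(153,97),(81,270)),("end",(218,32),(58,160))):print(n,*tri(S(*s),T(*t)))
print("jar floor",at("top",*T(495,382),.006),at("side",*S(184,457),.006),"rim side",at("side",*S(180,379),.1))
print("coaster",at("top",*T(499,132),.014),at("side",*S(418,384),.014))
def yaw(a,b,z,f): d=f(b,z)-f(a,z); return np.degrees(np.arctan2(d[1],d[0])),np.linalg.norm(d[:2])
ft=lambda p,z:at("top",*T(*p),z); fs=lambda p,z:at("side",*S(*p),z)
print("rack y dir",yaw((747,177),(443,208),.01,ft),yaw((765,50),(450,85),.143,ft),yaw((490,585),(332,375),.01,fs))
print("rack corners",ft((443,208),.01),ft((747,177),.01))
print("rest",yaw((172,432),(70,443),.012,ft),yaw((70,443),(32,160),.012,ft),[ft(p,.012) for p in((70,443),(172,432),(136,138),(32,160))])
```

```text
tip [0.4336 0.2566 0.0517] 0.009808943424185078
band [0.5325 0.2695 0.1202] 0.004760759750264359
end [0.6075 0.2808 0.1679] 0.002618047363769821
jar floor [ 0.4441 -0.0567  0.006 ] [ 0.4432 -0.0599  0.006 ] rim side [ 0.4453 -0.0569  0.1   ]
coaster [ 0.6529 -0.063   0.014 ] [ 0.6551 -0.0667  0.014 ]
rack y dir (np.float64(95.33870117543692), np.float64(0.25697343417025037)) (np.float64(95.97266407404793), np.float64(0.24492860653470738)) (np.float64(96.0102928548207), np.float64(0.2462160624859068))
rack corners [ 0.5897 -0.0154  0.01  ] [ 0.6136 -0.2712  0.01  ]
rest (np.float64(95.66252132520606), np.float64(0.08475436400831424)) (np.float64(8.053315871303614), np.float64(0.23877320042210187)) [array([0.3969, 0.2953, 0.012 ]), array([0.4053, 0.211 , 0.012 ]), array([0.6511, 0.2414, 0.012 ]), array([0.6333, 0.3288, 0.012 ])]
```

```bash
cat >> h.py <<'E'
from scipy.spatial.transform import Rotation as R
def tool(psi,a):
    """tool z heads psi (deg), a deg up from straight down; tool y level at psi+90"""
    p,a=np.radians([psi,a]); z=np.array([np.cos(p)*np.sin(a),np.sin(p)*np.sin(a),-np.cos(a)]); y=np.array([-np.sin(p),np.cos(p),0])
    return R.from_matrix(np.c_[np.cross(y,z),y,z])
def go(g,psi,a,start=None):
    """row numbers to bring grasp point to g; start = (tcp, Rotation) else measured"""
    o=bot.get_obs(); p0,R0=start or (o["eef_pos"],R.from_quat(o["tool_rot"]))
    Rt=tool(psi,a); t=np.array(g)+Rt.as_matrix()[:,2]*.019
    Rs=min([Rt,Rt*R.from_rotvec([0,0,np.pi])],key=lambda r:(r*R0.inv()).magnitude())
    w=(Rs*R0.inv()).as_rotvec()
    print(np.round(np.r_[(t-p0)/.5,w/(np.pi/4)],4)); return t,Rs
np.set_printoptions(precision=4,suppress=True)
E
python3 - <<'E'
from h import *
s=go((.530,.269,.23),7.5,0)
s=go((.530,.269,.23),7.5,25,s)
E
```

```text
[ 0.786  -0.4229 -0.0395  0.0016 -0.0001  0.5204]
[ 0.0159  0.0021  0.0036  0.0725 -0.5508  0.    ]
```

>>> {"api": "step_arm", "payload": {"targets": "0 0.3 -0.1 0 0 0 0.2; 0 0.786 -0.423 -0.04 0 0 0.52;0 0.786 -0.423 -0.04 0 0 0.52;0 0.786 -0.423 -0.04 0 0 0.52;0 0.786 -0.423 -0.04 0 0 0.52;0 0.786 -0.423 -0.04 0 0 0.52;0 0.786 -0.423 -0.04 0 0 0.52;0 0.786 -0.423 -0.04 0 0 0.52;0 0.786 -0.423 -0.04 0 0 0.52;0 0.786 -0.423 -0.04 0 0 0.52"}}

```text
clock: 1.03
eef_pos: [0.4917, 0.2902, 0.2133]
tool_rot: [-0.065, 0.998, -0.0, -0.0]
ft_force: [-0.0, 1.2, -0.3]
grip_width: 0.0426
grasp_force: 0.0
```

>>> {"api": "step_arm", "payload": {"targets": "0 0 0 0 0 0 0;0 0 0 0 0 0 0;0 0 0 0 0 0 0"}}

```text
clock: 1.28
eef_pos: [0.4898, 0.2914, 0.213]
tool_rot: [-0.065, 0.998, -0.0, -0.001]
ft_force: [-0.0, 0.9, -0.4]
grip_width: 0.0428
grasp_force: 0.0
```

Run:
```python
from h import *
print(bot.get_obs()["eef_pos"]);go((.530,.269,.19),7.5,25)
```

```text
[0.4898 0.2914 0.213 ]
[ 0.0963 -0.0427 -0.0804  0.0727 -0.5528  0.0015]
```

>>> {"api": "step_arm", "payload": {"targets": "0 0.096 -0.043 -0.08 0.073 -0.553 0;0 0.096 -0.043 -0.08 0.073 -0.553 0;0 0.096 -0.043 -0.08 0.073 -0.553 0;0 0.096 -0.043 -0.08 0.073 -0.553 0;0 0.096 -0.043 -0.08 0.073 -0.553 0;0 0.096 -0.043 -0.08 0.073 -0.553 0"}}

```text
clock: 1.78
eef_pos: [0.5349, 0.2707, 0.1728]
tool_rot: [-0.065, 0.974, 0.014, 0.215]
ft_force: [0.5, -0.2, 1.3]
grip_width: 0.0424
grasp_force: 0.0
```

Run:
```python
from h import *
print(bot.get_obs()["eef_pos"]);go((.530,.269,.119),7.5,25)
a=bot.camera("top")[:,:,::-1][160:280,170:270];b=bot.camera("side")[:,:,::-1][70:190,195:295]
cv2.imwrite("pics/g0.png",cv2.resize(np.hstack([a,b]),None,fx=4,fy=4,interpolation=cv2.INTER_CUBIC))
```

```text
[0.5349 0.2707 0.1728]
[ 0.0062 -0.0013 -0.142   0.0012 -0.0032 -0.004 ]
```

View pics/g0.png

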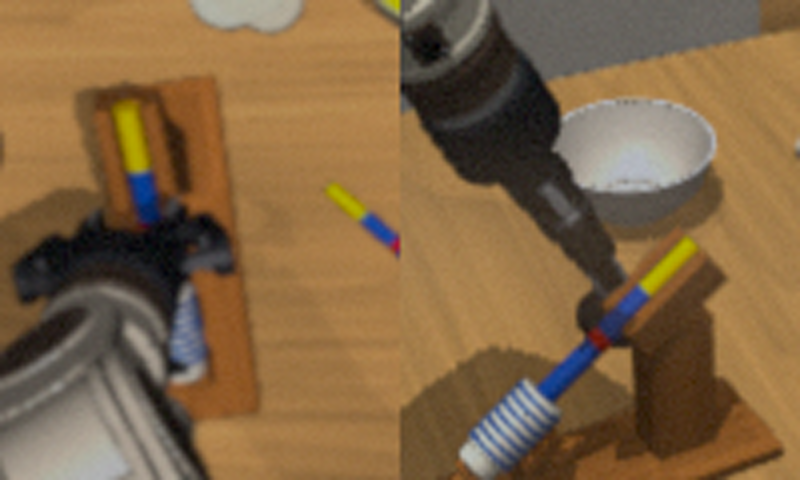

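The left half (top view) shows the open fingers at (30,280) and (215,255), straddling the blue handle near (147,215). The right half (side view) shows the fingertips above the handle, with the band at (600,338). I'll check the lateral offset numerically.

Run:
```python
from h import *
T=lambda a,b:((a+.5)/3.5+184.5,(b+.5)/3.5+139.5)
im=cv2.imread("pics/t1.png");hsv=cv2.cvtColor(im,cv2.COLOR_BGR2HSV)[:,:200]
red=((hsv[...,0]<6)|(hsv[...,0]>172))&(hsv[...,1]>200)&(hsv[...,2]>120)
blue=(abs(hsv[...,0].astype(int)-115)<12)&(hsv[...,1]>190); yel=(abs(hsv[...,0].astype(int)-29)<4)&(hsv[...,1]>200)
for n,m,z in(("red",red,.122),("blue",blue,.12),("yel",yel,.16)):
    y,x=np.nonzero(m); print(n,len(x),x.mean(),y.mean(),at("top",*T(x.mean(),y.mean()),z))
im=cv2.imread("pics/s1.png");hsv=cv2.cvtColor(im,cv2.COLOR_BGR2HSV)[:150,40:220]
red=((hsv[...,0]<6)|(hsv[...,0]>172))&(hsv[...,1]>200)&(hsv[...,2]>120)
y,x=np.nonzero(red);x=x+40;sp=((x.mean()+.5)/2.8+189.5,(y.mean()+.5)/2.8+119.5);print(len(x),x.mean(),y.mean(),at("side",*sp,.122))
t=bot.get_obs()["eef_pos"]; print("tcp in g0 top",(pix("top",t)-[170,160])*4,"side",(pix("side",t)-[195,70])*4+[400,0])
```

```text
red 116 79.79310344827586 269.83620689655174 [0.5301 0.2707 0.122 ]
blue 1090 81.0532110091743 272.8394495412844 [0.528  0.2701 0.12  ]
yel 734 62.525885558583106 192.0217983651226 [0.5856 0.2782 0.16  ]
77 151.83116883116884 96.11688311688312 [0.5336 0.2686 0.122 ]
tcp in g0 top [134.2894 204.7555] side [597.9145 263.9837]
```

>>> {"api": "step_arm", "payload": {"targets": "0.4 0.002 0 -0.07 0 0 0;0.4 0.002 0 -0.144 0 0 0;0.4 0.002 0 -0.144 0 0 0;0.4 0.002 0 -0.144 0 0 0;0 0.002 0 -0.144 0 0 0;-1 0.002 0 -0.144 0 0 0;-1 0.002 0 -0.144 0 0 0;-1 0.002 0 -0.144 0 0 0;-1 0.002 0 -0.144 0 0 0;-1 0.002 0 -0.144 0 0 0"}}

```text
clock: 2.72
eef_pos: [0.5407, 0.2711, 0.1042]
tool_rot: [-0.063, 0.974, 0.015, 0.219]
ft_force: [-2.2, -0.2, 5.7]
grip_width: 0.0138
grasp_force: 58.4
```

>>> {"api": "step_arm", "payload": {"targets": "-1 0 0 0.03 0 0 0;-1 0 0 0.08 0 0 0;-1 0 0 0.14 0 0 0;-1 0 0 0.2 0 0 0;-1 0 0 0.26 0 0 0;-1 0 0 0.3 0 0 0;-1 0 0 0.3 0 0 0;-1 0 0 0.3 0 0 0"}}

```text
clock: 3.38
eef_pos: [0.5397, 0.2706, 0.2535]
tool_rot: [-0.064, 0.974, 0.015, 0.218]
ft_force: [-1.0, 0.8, -2.1]
grip_width: 0.0138
grasp_force: 59.8
```

Run:
```python
from h import *
o=bot.get_obs();print(o["joint_pos"],o["eef_pos"])
s=go((.42,.12,.28),7.5,80)
s=go((.444,-.057,.28),-7.5,80,s)
```

```text
[ 0.5518  0.1353 -0.166   0.8619 -0.1739  0.3855] [0.5397 0.2706 0.2535]
[-0.2022 -0.2963  0.0465  0.1565 -1.2059 -0.001 ]
[ 0.048  -0.3638  0.     -0.      0.     -0.3333]
```

>>> {"api": "step_arm", "payload": {"targets": "-1 -0.02 -0.03 0.02 0.016 -0.12 0;-1 -0.06 -0.09 0.046 0.032 -0.24 0;-1 -0.1 -0.15 0.046 0.048 -0.36 0;-1 -0.14 -0.2 0.046 0.064 -0.48 0;-1 -0.17 -0.25 0.046 0.08 -0.6 0;-1 -0.202 -0.296 0.046 0.096 -0.72 0;-1 -0.202 -0.296 0.046 0.112 -0.84 0;-1 -0.202 -0.296 0.046 0.128 -0.96 0;-1 -0.202 -0.296 0.046 0.13 -1 0;-1 -0.202 -0.296 0.046 0.13 -1 0"}}

```text
clock: 4.22
eef_pos: [0.4493, 0.1327, 0.3055]
tool_rot: [-0.053, 0.827, 0.033, 0.559]
ft_force: [0.1, 0.3, -0.6]
grip_width: 0.0141
grasp_force: 59.9
```

Run:
```python
from h import *
o=bot.get_obs();print(o["joint_pos"],o["eef_pos"])
s=go((.444,-.057,.28),-7.5,80)
```

```text
[ 0.5253 -0.4568 -1.0879 -0.2199 -0.3727  0.1526] [0.4493 0.1327 0.3055]
[ 0.0265 -0.3843 -0.0575  0.0049 -0.2642 -0.3228]
```

Elbow joint 3 is at its limit. I'll fit the arm's link lengths to choose a heading for the placing that stays clear of it.

```bash
cat > k.py <<'E'
from h import *
from scipy.optimize import least_squares
D=[([1.293,.241,.004,1.335,0,1.571],[.137,.480,.231],[.138,.99,-.001,0]),
([.5518,.1353,-.166,.8619,-.1739,.3855],[.5397,.2706,.2535],[-.064,.974,.015,.218]),
([.5253,-.4568,-1.0879,-.2199,-.3727,.1526],[.4493,.1327,.3055],[-.053,.827,.033,.559])]
def fk(q,P):
    l1,l2,L,h,e,r0=P
    p=q[1]-q[2]+q[3]; Rz=R.from_euler("z",q[0])
    u=lambda a:np.array([np.cos(a),0,-np.sin(a)])
    # tool dir: j5 turns about axis normal to tool dir in pitch plane
    n=np.array([np.sin(p),0,np.cos(p)])
    d=R.from_rotvec(n*q[4]*SG).apply(u(p))
    w=np.array([r0,0,h])+l1*np.array([np.sin(q[1]),0,np.cos(q[1])])+l2*u(q[1]-q[2])+e*u(p)
    return Rz.apply(w+L*d),Rz.apply(d)
def res(P):
    r=[]
    for q,x,t in D:
        a,b=fk(q,P); r+=list(a-x)
    return np.r_[r,.001*(P-[.3,.3,.2,.2,.05,0])]
for SG in(1,-1):
    f=least_squares(res,[.3,.3,.2,.2,.05,0]); 
    if SG==1 or f.cost<best.cost: best,sg=f,SG
SG=sg;P=best.x
if __name__=="__main__":
    print(SG,P,best.fun[:9])
    for q,x,t in D: print(fk(q,P)[1],R.from_quat(t).as_matrix()[:,2])
lo=np.array([-2.72,-1.05,-1.09,-1.99,-1.42]);hi=np.array([2.72,1.87,1.28,2.15,1.44])
def ik(g,psi,a):
    z=tool(psi,a).as_matrix()[:,2]; t=np.array(g)+.019*z
    def f(q): x,d=fk(q,P); return np.r_[(x-t)*10,d-z]
    q0=np.clip([np.arctan2(t[1],t[0]),0,-.6,.3,0],lo+.01,hi-.01)
    s=least_squares(f,q0,bounds=(lo,hi)); return np.round(np.r_[s.x,s.cost*1e4],3)
E
python3 - <<'E'
import runpy; runpy.run_path("k.py",run_name="__main__")
from k import *
for psi in(60,40,20,-7.5,-40,-60,-75):
    for z in (.126,.25): print(psi,z,ik((.444,-.057,z),psi,80))
E
```

```text
1 [ 0.4887  0.3995  0.3034  0.2568  0.1031 -0.0053] [-0.0001  0.      0.      0.     -0.     -0.0001 -0.      0.      0.    ]
[-0.0003 -0.0012 -1.    ] [-0.0003 -0.002  -1.    ]
[ 0.4232  0.0573 -0.9042] [ 0.4225  0.0571 -0.9046]
[ 0.9212  0.1131 -0.3723] [ 0.9208  0.1138 -0.3731]
60 0.126 [-0.778  0.799 -0.342  1.39   1.263  0.   ]
60 0.25 [-0.778  0.571 -0.316  1.644  1.263  0.   ]
40 0.126 [-0.802  0.567 -0.918 -0.296  1.383  0.   ]
40 0.25 [-0.802  0.186 -0.842  0.161  1.383  0.   ]
20 0.126 [ -0.777   0.577  -1.09   -0.881   1.224 214.415]
20 0.25 [-0.737  0.03  -1.09  -0.504  1.109 86.955]
-7.5 0.126 [  -0.066   -0.048   -1.09    -0.315   -0.094 1563.637]
-7.5 0.25 [ -0.119  -0.386  -1.09   -0.197  -0.013 580.329]
-40 0.126 [ 0.527  0.621 -1.09  -0.941 -1.261 79.76 ]
-40 0.25 [ 0.506  0.103 -1.09  -0.579 -1.191 21.979]
-60 0.126 [ 0.548  0.589 -0.718  0.403 -1.395  0.   ]
-60 0.25 [ 0.548  0.293 -0.65   0.767 -1.395  0.   ]
-75 0.126 [ 0.522  0.802 -0.336  1.402 -1.259  0.   ]
-75 0.25 [ 0.522  0.575 -0.31   1.655 -1.259  0.   ]
```

Run:
```python
from k import *
for g,psi,a in(((.435,.13,.30),7.5,68),((.45,.08,.28),20,65),((.46,.02,.28),35,65),((.46,-.03,.27),50,70),((.444,-.057,.26),60,80)): print(psi,ik(g,psi,a))
s=go((.45,.06,.29),25,65)
s=go((.444,-.057,.26),60,80,s)
```

```text
7.5 [ 0.506 -0.426 -1.09  -0.233 -0.348  2.202]
20 [-0.04  -0.375 -1.09  -0.24   0.352  0.316]
35 [-0.475 -0.179 -0.903  0.061  0.93   0.   ]
50 [-0.684  0.159 -0.579  0.792  1.221  0.   ]
60 [-0.778  0.554 -0.31   1.667  1.263  0.   ]
[ 0.0326 -0.1309 -0.047  -0.0138  0.069   0.3974]
[-0.0245 -0.2161 -0.0505  0.2287 -0.2496  0.7733]
```

Run:
```python
from k import *
print(ik((.48,.05,.29),30,62),ik((.47,-.02,.28),45,68))
s=go((.48,.05,.29),30,62)
```

```text
[-0.28  -0.247 -0.905 -0.005  0.689  0.   ] [-0.629  0.036 -0.68   0.487  1.158  0.   ]
[ 0.0904 -0.1487 -0.0488 -0.0382  0.1321  0.508 ]
```

>>> {"api": "step_arm", "payload": {"targets": "-1 0.05 -0.02 0 -0.01 0.06 0.1;-1 0.09 -0.05 -0.02 -0.02 0.12 0.2;-1 0.09 -0.09 -0.049 -0.03 0.13 0.3;-1 0.09 -0.13 -0.049 -0.038 0.132 0.4;-1 0.09 -0.149 -0.049 -0.038 0.132 0.508;-1 0.09 -0.149 -0.049 -0.038 0.132 0.508;-1 0.09 -0.149 -0.049 -0.038 0.132 0.508;-1 0.09 -0.149 -0.049 -0.038 0.132 0.508;-1 0.09 -0.149 -0.049 -0.038 0.132 0.508;-1 0.09 -0.149 -0.049 -0.038 0.132 0.508"}}

```text
clock: 5.05
eef_pos: [0.4936, 0.0593, 0.2803]
tool_rot: [-0.221, 0.828, 0.135, 0.497]
ft_force: [1.5, 0.3, 0.0]
grip_width: 0.0141
grasp_force: 60.0
```

Run:
```python
from k import *
print(bot.get_obs()["joint_pos"],bot.get_obs()["eef_pos"])
s=go((.455,-.057,.27),60,80)
```

```text
[-0.2793 -0.2498 -0.911  -0.0064  0.6896 -0.4506] [0.4936 0.0593 0.2803]
[-0.0584 -0.2003 -0.0273  0.2834 -0.2895  0.6601]
```

>>> {"api": "step_arm", "payload": {"targets": "-1 -0.006 -0.02 0 0.03 -0.03 0.07;-1 -0.02 -0.06 0 0.06 -0.06 0.14;-1 -0.03 -0.1 0 0.1 -0.1 0.22;-1 -0.04 -0.14 -0.01 0.13 -0.13 0.3;-1 -0.05 -0.17 -0.02 0.17 -0.17 0.39;-1 -0.058 -0.2 -0.027 0.2 -0.2 0.47;-1 -0.058 -0.2 -0.027 0.24 -0.25 0.56;-1 -0.058 -0.2 -0.027 0.283 -0.29 0.66;-1 -0.058 -0.2 -0.027 0.283 -0.29 0.66;-1 -0.058 -0.2 -0.027 0.283 -0.29 0.66"}}

```text
clock: 5.88
eef_pos: [0.463, -0.033, 0.2629]
tool_rot: [-0.37, 0.696, 0.296, 0.539]
ft_force: [-0.5, -0.3, -1.2]
grip_width: 0.0141
grasp_force: 59.9
```

Run:
```python
from k import *
print(bot.get_obs()["joint_pos"],bot.get_obs()["eef_pos"])
s=go((.445,-.057,.25),60,80)
a=bot.camera("top")[:,:,::-1][170:290,270:390];b=bot.camera("side")[:,:,::-1][150:310,180:340]
cv2.imwrite("pics/j0.png",np.hstack([cv2.resize(a,(400,400),interpolation=2),cv2.resize(b,(400,400),interpolation=2)]))
```

```text
[-0.7468  0.3922 -0.4072  1.3557  1.274  -2.1615] [ 0.463  -0.033   0.2629]
[-0.0172 -0.0155 -0.0324  0.0687 -0.0632  0.0751]
```

View pics/j0.png

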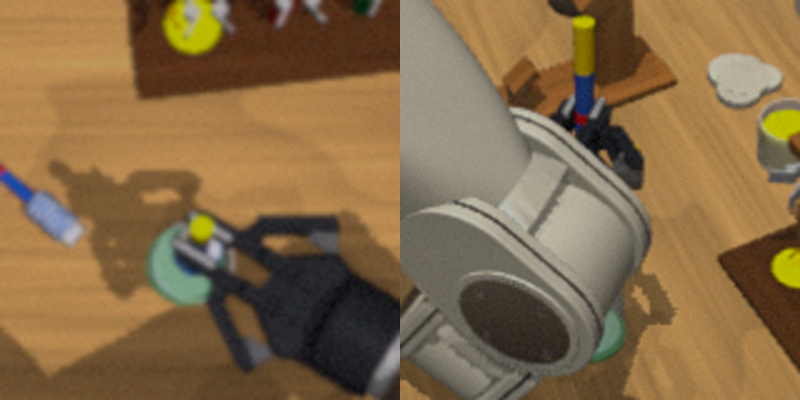

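The left half (top view) shows the brush held upright by the fingers over the jar, with the yellow end at (203,228) and the jar floor at (190,262). In the right half (side view) the forearm hides the jar; the red band at (582,120) is just above the pads.

>>> {"api": "step_arm", "payload": {"targets": "-1 -0.018 -0.016 -0.032 0.068 -0.063 0.075;-1 -0.018 -0.016 -0.032 0.068 -0.063 0.075;-1 -0.018 -0.016 -0.032 0.068 -0.063 0.075;-1 -0.018 -0.016 -0.032 0.068 -0.063 0.075"}}

```text
clock: 6.32
eef_pos: [0.454, -0.0418, 0.2456]
tool_rot: [-0.38, 0.666, 0.321, 0.556]
ft_force: [1.1, -0.4, -1.9]
grip_width: 0.0142
grasp_force: 60.0
```

Run:
```python
from k import *
o=bot.get_obs();print(o["joint_pos"],o["eef_pos"],o["ft_force"]);Rm=R.from_quat(o["tool_rot"]).as_matrix();print(o["eef_pos"]-.019*Rm[:,2],Rm[:,0])
s=go((.444,-.0575,.132),60,80)
```

```text
[-0.7795  0.5554 -0.3463  1.6186  1.2647 -2.5376] [ 0.454  -0.0418  0.2456] [ 1.0899 -0.3913 -1.8751]
[ 0.4446 -0.0579  0.2489] [-0.0928 -0.1489 -0.9845]
[-0.0012  0.001  -0.2338 -0.0013 -0.0067  0.0067]
```

>>> {"api": "step_arm", "payload": {"targets": "-1 0 0 -0.06 0 0 0;-1 0 0 -0.12 0 0 0;-1 0 0 -0.17 0 0 0;-1 0 0 -0.21 0 0 0;-1 0 0 -0.232 0 0 0;-1 0 0 -0.232 0 0 0;-1 0 0 -0.232 0 0 0"}}

```text
clock: 6.9
eef_pos: [0.4543, -0.0427, 0.1318]
tool_rot: [-0.381, 0.665, 0.319, 0.557]
ft_force: [-0.0, 0.4, -1.1]
grip_width: 0.0142
grasp_force: 60.0
```

Run:
```python
from k import *
o=bot.get_obs();print(o["joint_pos"],o["ft_force"]);Rm=R.from_quat(o["tool_rot"]).as_matrix();print(o["eef_pos"]-.019*Rm[:,2])
```

```text
[-0.7808  0.7629 -0.383   1.3741  1.2654 -2.5419] [-0.0186  0.3753 -1.1464]
[ 0.4449 -0.0588  0.1351]
```

>>> {"api": "step_arm", "payload": {"targets": "-1 0 0 -0.005 0 0 0;-1 0 0 -0.01 0 0 0;-1 0 0 -0.01 0 0 0"}}

```text
clock: 7.15
eef_pos: [0.4543, -0.0432, 0.1263]
tool_rot: [-0.381, 0.665, 0.319, 0.557]
ft_force: [-0.9, -0.2, -0.6]
grip_width: 0.0138
grasp_force: 60.0
```

>>> {"api": "step_arm", "payload": {"targets": "-1 0 0 -0.004 0 0 0;-1 0 0 -0.006 0 0 0;-1 0 0 -0.006 0 0 0"}}

```text
clock: 7.4
eef_pos: [0.4542, -0.0432, 0.1228]
tool_rot: [-0.38, 0.665, 0.32, 0.557]
ft_force: [0.5, 0.1, -0.3]
grip_width: 0.0137
grasp_force: 60.0
```

>>> {"api": "step_arm", "payload": {"targets": "-1 0 0 -0.003 0 0 0;-1 0 0 -0.006 0 0 0;-1 0 0 -0.006 0 0 0"}}

```text
clock: 7.65
eef_pos: [0.4543, -0.0432, 0.1198]
tool_rot: [-0.38, 0.665, 0.32, 0.558]
ft_force: [-0.3, 0.5, 2.9]
grip_width: 0.0139
grasp_force: 60.0
```

>>> {"api": "step_arm", "payload": {"targets": "-0.4 0 0 0 0 0 0;0 0 0 0 0 0 0;0 0 0 0 0 0 0;0.2 0 0 0 0 0 0;0.2 0 0 0 0 0 0;0.2 -0.04 -0.07 0.014 0 0 0;0.2 -0.1 -0.17 0.035 0 0 0;0.2 -0.16 -0.27 0.055 0 0 0;0.2 -0.16 -0.27 0.055 0 0 0;0.2 -0.16 -0.27 0.1 0 0 0"}}

```text
clock: 8.48
eef_pos: [0.3725, -0.183, 0.1678]
tool_rot: [-0.378, 0.666, 0.318, 0.558]
ft_force: [1.3, -0.5, 0.2]
grip_width: 0.0509
grasp_force: 0.0
```

Run:
```python
from k import *
o=bot.get_obs();print(o["joint_pos"],o["eef_pos"],o["ft_force"])
a=bot.camera("top")[:,:,::-1][170:290,270:390];b=bot.camera("side")[:,:,::-1][150:310,180:340]
cv2.imwrite("pics/j1.png",np.hstack([cv2.resize(a,(400,400),interpolation=2),cv2.resize(b,(400,400),interpolation=2)]))
```

```text
[-1.1076  0.8309 -0.152   1.8426  0.9766 -2.8746] [ 0.3725 -0.183   0.1678] [ 1.3161 -0.5422  0.2074]
```

View pics/j1.png

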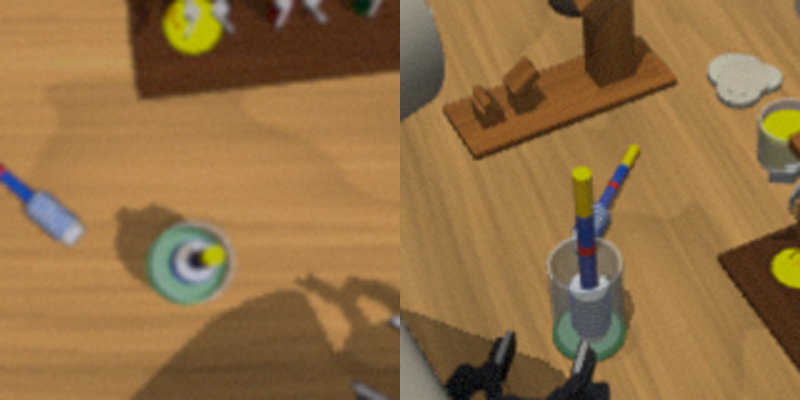

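The brush stands in the jar, leaning slightly. The yellow top is at (213,256) in the left half (top view) and (583,174) in the right half (side view). The jar floor is at (189,263) left, and the red band at (587,252) right.

Run:
```python
from k import *
T=lambda a,b:(270+(a+.5)/3.333-.5,170+(b+.5)/3.333-.5);S=lambda a,b:(180+(a-399.5)/2.5-.5,150+(b+.5)/2.5-.5)
e=tri(S(583,174),T(213,256));print(e,at("top",*T(213,256),.214),at("side",*S(583,174),.214))
print("jar",at("top",*T(189,263),.006),at("side",*S(589,334),.006),at("side",*S(586,265),.1))
for t in([.444,-.057,.006],[.444,-.057,.127],[.444,-.057,.214]):
  print((pix("top",t)-[270,170])*3.333,(pix("side",t)-[180,150])*2.5+[400,0])
for g,psi,a in(((.444,-.06,.30),5,0),((.444,-.06,.19),5,0),((.654,-.065,.19),5,0)): print(ik(g,psi,a))
```

```text
(array([ 0.4453, -0.0607,  0.214 ]), np.float64(0.0033392651808041513)) [ 0.4437 -0.0603  0.214 ] [ 0.447 -0.061  0.214]
jar [ 0.4448 -0.0576  0.006 ] [ 0.4426 -0.061   0.006 ] [ 0.4449 -0.0589  0.1   ]
[187.2033 262.7361] [588.2542 329.7137]
[198.2568 258.2251] [582.1575 242.4266]
[207.4771 254.4615] [577.2493 171.0664]
[-0.134  0.118 -0.019  1.434  0.     0.   ]
[-0.134  0.18  -0.233  1.158  0.     0.   ]
[-0.099  0.591  0.376  1.356  0.     0.   ]
```

Run:
```python
from k import *
s=go((.40,-.16,.32),-84.3,0)
o=bot.get_obs();R0=R.from_quat(o["tool_rot"])
for k in(1,0):
  t=tool(-84.3,0)*R.from_rotvec([0,0,np.pi*k]);print((t*R0.inv()).as_rotvec()/(np.pi/4))
print(ik((.40,-.16,.32),0,0))
```

```text
[ 0.052   0.041   0.26   -1.7586  0.3892  0.6699]
[-1.7586  0.3892  0.6699]
[ 0.4838  2.1859 -2.5402]
[-0.381  0.078 -0.013  1.479  0.     0.   ]
```

>>> {"api": "step_arm", "payload": {"targets": "0.2 0 0 0.08 -0.12 0.03 0.05;0.2 0 0 0.16 -0.25 0.055 0.09;0.2 0 0 0.2 -0.38 0.08 0.14;0.2 0 0 0.24 -0.5 0.11 0.19;0.2 0.02 0.01 0.26 -0.63 0.14 0.24;0.2 0.03 0.02 0.26 -0.75 0.166 0.285;0.2 0.04 0.03 0.26 -0.88 0.195 0.335;0.2 0.052 0.041 0.26 -1 0.22 0.38;0.2 0.052 0.041 0.26 -1 0.22 0.38;0.2 0.052 0.041 0.26 -1 0.22 0.38"}}

```text
clock: 9.42
eef_pos: [0.4003, -0.1557, 0.3004]
tool_rot: [-0.629, 0.717, 0.15, 0.26]
ft_force: [-0.9, -0.2, -0.7]
grip_width: 0.051
grasp_force: 0.0
```

Run:
```python
from k import *
print(bot.get_obs()["joint_pos"],bot.get_obs()["eef_pos"])
s=go((.445,-.060,.30),-84.3,0)
```

```text
[-0.749   0.2328  0.0223  1.6387  0.5496 -2.2688] [ 0.4003 -0.1557  0.3004]
[ 0.0894  0.1914 -0.0387 -0.7603  0.164   0.283 ]
```

>>> {"api": "step_arm", "payload": {"targets": "0.2 0.01 0.02 0 -0.11 0.025 0.04;0.2 0.02 0.05 0 -0.22 0.05 0.08;0.2 0.03 0.08 0 -0.34 0.075 0.12;0.2 0.05 0.12 -0.01 -0.46 0.1 0.17;0.2 0.07 0.16 -0.02 -0.57 0.125 0.21;0.2 0.089 0.191 -0.039 -0.68 0.15 0.25;0.2 0.089 0.191 -0.039 -0.76 0.164 0.283;0.2 0.089 0.191 -0.039 -0.76 0.164 0.283;0.2 0.089 0.191 -0.039 -0.76 0.164 0.283;0.2 0.089 0.191 -0.039 -0.76 0.164 0.283"}}

```text
clock: 10.25
eef_pos: [0.4438, -0.0628, 0.2791]
tool_rot: [0.739, -0.673, -0.001, 0.0]
ft_force: [-0.6, 0.6, -0.8]
grip_width: 0.0514
grasp_force: 0.0
```

Run:
```python
from k import *
print(bot.get_obs()["joint_pos"],bot.get_obs()["eef_pos"])
s=go((.445,-.060,.186),-84.3,0)
```

```text
[-0.1416  0.1229 -0.0161  1.4342  0.0015 -1.8056] [ 0.4438 -0.0628  0.2791]
[ 0.0024  0.0056 -0.2242 -0.0023 -0.0028  0.0081]
```

>>> {"api": "step_arm", "payload": {"targets": "0.2 0.002 0.005 -0.07 0 0 0.008;0.2 0.002 0.005 -0.14 0 0 0.008;0.2 0.002 0.005 -0.2 0 0 0.008;0.2 0.002 0.005 -0.224 0 0 0.008;0.2 0.002 0.005 -0.224 0 0 0.008;-1 0.002 0.005 -0.224 0 0 0.008;-1 0.002 0.005 -0.224 0 0 0.008;-1 0.002 0.005 -0.224 0 0 0.008;-1 0.002 0.005 -0.224 0 0 0.008;-1 0.002 0.005 -0.224 0 0 0.008"}}

```text
clock: 11.08
eef_pos: [0.4466, -0.0599, 0.1695]
tool_rot: [0.742, -0.67, 0.001, -0.001]
ft_force: [1.1, 0.5, 0.2]
grip_width: 0.0144
grasp_force: 58.4
```

>>> {"api": "step_arm", "payload": {"targets": "-1 0 0 0 0 0 0;-1 0 0 0 0 0 0;-1 0 0 0 0 0 0"}}

```text
clock: 11.33
eef_pos: [0.4463, -0.0596, 0.1688]
tool_rot: [0.742, -0.67, 0.001, -0.001]
ft_force: [1.7, -1.2, 1.8]
grip_width: 0.0143
grasp_force: 58.4
```

>>> {"api": "step_arm", "payload": {"targets": "-1 0 0 0.06 0 0 0;-1 0 0 0.124 0 0 0;-1 0 0 0.124 0 0 0;-1 0 0 0.124 0 0 0;-1 0 0 0.06 0 0 0;-1 0 0 0.02 0 0 0;-1 0 0 0 0 0 0;-1 0 0 -0.006 0 0 0;-1 0 0 -0.012 0 0 0;-1 0 0 -0.012 0 0 0"}}

```text
clock: 12.17
eef_pos: [0.444, -0.0592, 0.1618]
tool_rot: [0.742, -0.67, -0.001, 0.001]
ft_force: [-2.9, 0.5, 8.9]
grip_width: 0.0148
grasp_force: 60.0
```

>>> {"api": "step_arm", "payload": {"targets": "-1 0 0 0 0 0 0;-1 0 0 0 0 0 0"}}

```text
clock: 12.33
eef_pos: [0.444, -0.0593, 0.1624]
tool_rot: [0.742, -0.67, -0.001, 0.0]
ft_force: [-4.1, 0.8, 8.0]
grip_width: 0.0144
grasp_force: 60.0
```

>>> {"api": "step_arm", "payload": {"targets": "-1 0 0 0.03 0 0 0;-1 0 0 0.08 0 0 0;-1 0 0 0.136 0 0 0;-1 0 0 0.136 0 0 0;-1 0 0 0.136 0 0 0"}}

```text
clock: 12.75
eef_pos: [0.4463, -0.0595, 0.2312]
tool_rot: [0.742, -0.67, 0.001, -0.001]
ft_force: [0.1, -0.1, -1.1]
grip_width: 0.0146
grasp_force: 58.9
```

>>> {"api": "step_arm", "payload": {"targets": "-1 0 0 -0.06 0 0 0;-1 0 0 -0.11 0 0 0;-1 0 0 -0.124 0 0 0;-1 0 0 -0.13 0 0 0;-1 0 0 -0.134 0 0 0;-1 0 0 -0.134 0 0 0;-1 0 0 -0.134 0 0 0"}}

```text
clock: 13.33
eef_pos: [0.4445, -0.0594, 0.1639]
tool_rot: [0.742, -0.67, -0.001, 0.0]
ft_force: [-2.3, 0.2, 6.2]
grip_width: 0.0145
grasp_force: 59.8
```

>>> {"api": "step_arm", "payload": {"targets": "-1 0 0 0.03 0 0 0;-1 0 0 0.08 0 0 0;-1 0 0 0.136 0 0 0;-1 0 0 0.136 0 0 0;-1 0 0 0.136 0 0 0"}}

```text
clock: 13.75
eef_pos: [0.4466, -0.0596, 0.233]
tool_rot: [0.742, -0.67, 0.002, -0.001]
ft_force: [0.3, -0.7, -0.3]
grip_width: 0.0145
grasp_force: 58.9
```

>>> {"api": "step_arm", "payload": {"targets": "-1 0 0 -0.06 0 0 0;-1 0 0 -0.11 0 0 0;-1 0 0 -0.124 0 0 0;-1 0 0 -0.13 0 0 0;-1 0 0 -0.136 0 0 0;-1 0 0 -0.136 0 0 0;-1 0 0 -0.136 0 0 0"}}

```text
clock: 14.33
eef_pos: [0.4444, -0.0595, 0.1641]
tool_rot: [0.742, -0.67, -0.001, 0.0]
ft_force: [-3.4, 0.5, 6.7]
grip_width: 0.0144
grasp_force: 60.0
```

>>> {"api": "step_arm", "payload": {"targets": "-1 0 0 0.06 0 0 0;-1 0 0 0.14 0 0 0;-1 0 0 0.2 0 0 0;-1 0 0 0.26 0 0 0;-1 0 0 0.28 0 0 0;-1 0 0 0.28 0 0 0;-1 0 0 0.28 0 0 0"}}

```text
clock: 14.92
eef_pos: [0.4458, -0.0596, 0.3039]
tool_rot: [0.742, -0.67, 0.001, -0.001]
ft_force: [0.2, -0.1, -1.1]
grip_width: 0.0145
grasp_force: 59.0
```

Run:
```python
from k import *
for n,im,off,s in(("top","t1",(184.5,139.5),3.5),("side","s1",(189.5,119.5),2.8)):
    a=cv2.imread(f"pics/{im}.png");h=cv2.cvtColor(a,cv2.COLOR_BGR2HSV).astype(int)
    m=(abs(h[...,0]-29)<5)&(h[...,1]>190)&(h[...,2]>100)
    if n=="top": m[:90]=0; m[:,:460]=0; m[:,:]=m
    else: m[:350]=0; m[:,:380]=0; m[:,460:]=0
    y,x=np.nonzero(m); P=np.c_[x,y].astype(np.float32)
    (c,d,ang)=cv2.fitEllipse(cv2.convexHull(P)); print(n,c,d,at(n,*((np.array(c)+.5)/s+off),.014))
    u=np.array([.9951,.0993])  # rack +x
    for dd,z in((0,.135),(-.029,.135),(0,.143)):
        q=np.r_[np.array([.654,-.065])+u*dd,z]; print(dd,z,(pix(n,q)-off)*s)
print(bot.get_obs()["eef_pos"])
```

```text
top (499.6242370605469, 131.00064086914062) (61.76789093017578, 62.121212005615234) [ 0.6537 -0.0636  0.014 ]
0 0.135 [513.8394 104.7443]
-0.029 0.135 [518.2723 141.678 ]
0 0.143 [514.7058 102.8353]
side (417.1847229003906, 383.79986572265625) (45.4605827331543, 60.30967712402344) [ 0.6546 -0.0663  0.014 ]
0 0.135 [426.4627 284.0148]
-0.029 0.135 [395.6563 296.0512]
0 0.143 [427.1632 276.9366]
[ 0.4458 -0.0596  0.3039]
```

>>> {"api": "step_arm", "payload": {"targets": "-1 0.07 -0.006 0 0 0 0;-1 0.14 -0.012 0 0 0 0;-1 0.2 -0.018 0 0 0 0;-1 0.25 -0.022 0 0 0 0;-1 0.276 -0.025 0 0 0 0;-1 0.276 -0.025 -0.06 0 0 0;-1 0.276 -0.025 -0.12 0 0 0;-1 0.276 -0.025 -0.18 0 0 0;-1 0.276 -0.025 -0.22 0 0 0;-1 0.276 -0.025 -0.22 0 0 0"}}

```text
clock: 15.75
eef_pos: [0.5787, -0.0714, 0.1855]
tool_rot: [0.742, -0.67, -0.006, 0.004]
ft_force: [-1.0, 0.5, -1.2]
grip_width: 0.0145
grasp_force: 59.0
```

Run:
```python
from k import *
t=bot.get_obs()["eef_pos"];print(t)
for d in(.02,-.045,-.1,-.164): print(d,(pix("side",t+[0,0,d])-[240,150])*3.333+[400,0] , (pix("top",t+[0,0,d])-[270,150])*3.333)
a=bot.camera("top")[:,:,::-1][150:270,270:390];b=bot.camera("side")[:,:,::-1][150:270,240:360]
cv2.imwrite("pics/r0.png",np.hstack([cv2.resize(a,(400,400),interpolation=2),cv2.resize(b,(400,400),interpolation=2)]))
```

```text
[ 0.5787 -0.0714  0.1855]
0.02 [645.1342 195.9686] [222.1893 144.8785]
-0.045 [641.8535 267.3879] [214.6176 155.9572]
-0.1 [639.2212 323.5848] [208.7434 164.5514]
-0.164 [636.3158 384.5198] [202.4476 173.7617]
```

View pics/r0.png

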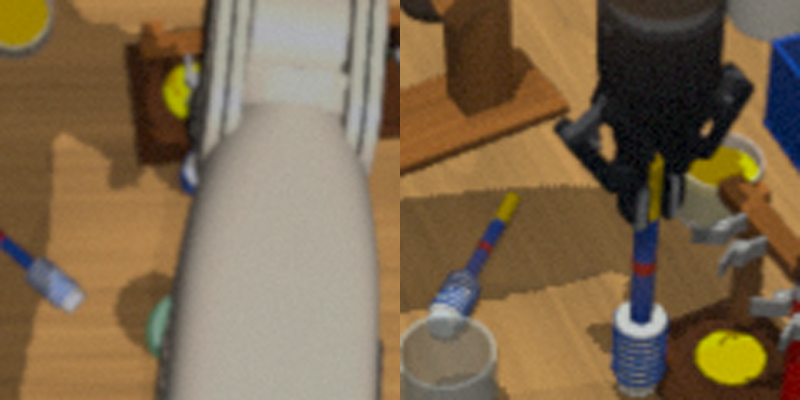

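In the right half (side view) the brush hangs upright, with the red band at (644,268) and the tip at (637,390). The coaster is at (730,357) and the clip jaws are at (740,240). The left half (top view) is mostly hidden by the arm. The brush axis matches the prediction within about 2 mm, so I'll push in.

>>> {"api": "step_arm", "payload": {"targets": "-1 0.03 0.003 -0.008 0 0 0;-1 0.06 0.006 -0.008 0 0 0;-1 0.09 0.009 -0.008 0 0 0;-1 0.1 0.01 -0.008 0 0 0;-1 0.1 0.01 -0.008 0 0 0;-1 0.1 0.01 -0.008 0 0 0"}}

```text
clock: 16.35
eef_pos: [0.6338, -0.0671, 0.1901]
tool_rot: [0.742, -0.67, 0.001, -0.001]
ft_force: [-0.8, -1.0, -1.1]
grip_width: 0.0147
grasp_force: 59.1
```

>>> {"api": "step_arm", "payload": {"targets": "-1 0.01 0.001 0 0 0 0;-1 0.02 0.002 0 0 0 0;-1 0.02 0.002 0 0 0 0;-1 0.02 0.002 0 0 0 0"}}

```text
clock: 16.68
eef_pos: [0.6425, -0.0667, 0.1891]
tool_rot: [0.742, -0.671, -0.0, 0.001]
ft_force: [-4.3, -2.8, -0.2]
grip_width: 0.0146
grasp_force: 59.3
```

>>> {"api": "step_arm", "payload": {"targets": "-1 -0.014 -0.004 0 0 0 0;-1 -0.014 -0.004 -0.01 0 0 0;-1 -0.014 -0.004 -0.018 0 0 0;-1 -0.014 -0.004 -0.018 0 0 0;-1 -0.014 -0.004 -0.018 0 0 0"}}

```text
clock: 17.1
eef_pos: [0.6363, -0.0678, 0.1797]
tool_rot: [0.742, -0.67, -0.0, -0.0]
ft_force: [-0.6, -1.5, -1.1]
grip_width: 0.0148
grasp_force: 59.2
```

>>> {"api": "step_arm", "payload": {"targets": "-1 0 0 -0.004 0 0 0;-1 0 0 -0.004 0 0 0;-1 0 0 -0.004 0 0 0"}}

```text
clock: 17.35
eef_pos: [0.6366, -0.0679, 0.1782]
tool_rot: [0.742, -0.67, 0.0, -0.0]
ft_force: [0.1, -0.6, -0.2]
grip_width: 0.0148
grasp_force: 59.2
```

>>> {"api": "step_arm", "payload": {"targets": "-1 0.01 0.001 -0.002 0 0 0;-1 0.018 0.002 -0.002 0 0 0;-1 0.026 0.0026 -0.002 0 0 0;-1 0.034 0.0034 -0.002 0 0 0;-1 0.034 0.0034 -0.002 0 0 0;-1 0.034 0.0034 -0.002 0 0 0"}}

```text
clock: 17.85
eef_pos: [0.6545, -0.0661, 0.1775]
tool_rot: [0.742, -0.67, 0.001, -0.001]
ft_force: [-0.7, 0.2, 0.1]
grip_width: 0.0145
grasp_force: 59.4
```

Run:
```python
from k import *
b=bot.camera("side")[:,:,::-1][130:290,230:430]
cv2.imwrite("pics/r1.png",cv2.resize(b,(750,600),interpolation=2))
o=bot.get_obs();print(o["eef_pos"],o["ft_force"])
for z in(.014,.135,.2): print((pix("side",[.654,-.0655,z])-[230,130])*3.75)
```

```text
[ 0.6544 -0.0661  0.1775] [-0.8568 -1.1068  1.2974]
[406.2211 474.7407]
[419.6505 341.5458]
[427.4879 261.8825]
```

View pics/r1.png

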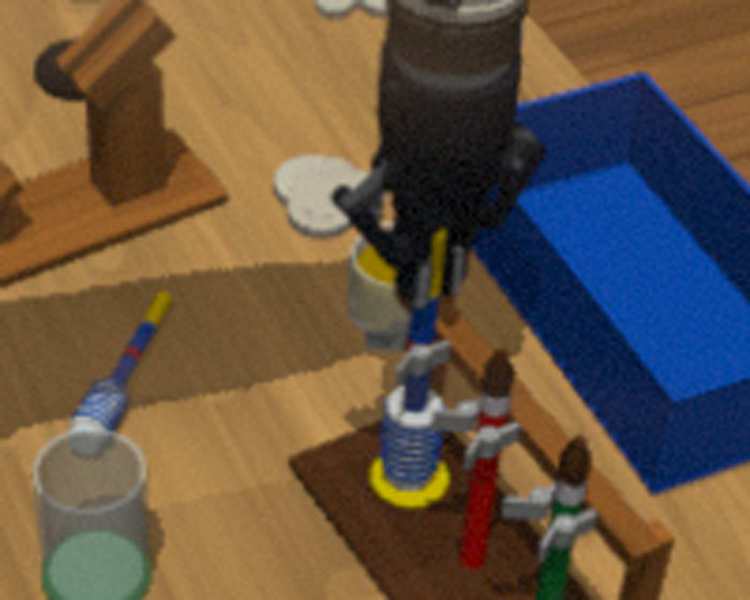

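The brush stands on the yellow coaster at (410,480), with the clip jaw across the red band at (422,357). I'll give it a small seating nudge and check the force.

>>> {"api": "step_arm", "payload": {"targets": "-1 0.003 0.0003 -0.001 0 0 0;-1 0.004 0.0004 -0.001 0 0 0;-1 0.004 0.0004 -0.001 0 0 0"}}

```text
clock: 18.15
eef_pos: [0.6557, -0.0659, 0.1769]
tool_rot: [0.742, -0.67, 0.0, -0.001]
ft_force: [-0.7, 0.0, 1.7]
grip_width: 0.0146
grasp_force: 59.4
```

>>> {"api": "step_arm", "payload": {"targets": "-1 0.003 0.0003 0 0 0 0;-1 0.005 0.0005 0 0 0 0;-1 0.005 0.0005 0 0 0 0"}}

```text
clock: 18.4
eef_pos: [0.6571, -0.0658, 0.1769]
tool_rot: [0.742, -0.67, -0.001, 0.0]
ft_force: [-4.0, -0.2, 3.6]
grip_width: 0.0145
grasp_force: 59.7
```

>>> {"api": "step_arm", "payload": {"targets": "-1 -0.003 -0.0003 0 0 0 0;-1 -0.003 -0.0003 0 0 0 0;-0.4 -0.003 -0.0003 0 0 0 0;0 -0.003 -0.0003 0 0 0 0;0 -0.003 -0.0003 0 0 0 0;0 -0.003 -0.0003 0 0 0 0;0 -0.003 0 0.04 0 0 0;0 -0.003 0 0.1 0 0 0;0 -0.003 0 0.18 0 0 0;0 -0.003 0 0.24 0 0 0"}}

```text
clock: 19.23
eef_pos: [0.6566, -0.0658, 0.2992]
tool_rot: [0.742, -0.67, 0.001, -0.001]
ft_force: [0.4, 0.7, 0.4]
grip_width: 0.0429
grasp_force: 0.0
```

>>> {"api": "step_arm", "payload": {"targets": "0 -0.1 0.02 0.05 0 0 0;0 -0.2 0.05 0.05 0 0 0;0 -0.3 0.1 0.05 0 0 0;0 -0.35 0.2 0.05 0 0 0;0 -0.35 0.3 0.05 0 0 0;0 -0.35 0.38 0.05 0 0 0;0 -0.35 0.38 0.05 0 0 0;0 -0.35 0.38 0.05 0 0 0;0 -0.35 0.38 0.05 0 0 0;0 -0.35 0.38 0.05 0 0 0"}}

```text
clock: 20.07
eef_pos: [0.4817, 0.1242, 0.3218]
tool_rot: [0.742, -0.67, 0.001, -0.0]
ft_force: [0.2, -0.0, -1.2]
grip_width: 0.0426
grasp_force: 0.0
```

Run:
```python
from k import *
a=bot.camera("top")[:,:,::-1][130:280,270:420];b=bot.camera("side")[:,:,::-1][130:330,230:430]
cv2.imwrite("pics/f.png",np.hstack([cv2.resize(a,(400,400),interpolation=2),cv2.resize(b,(400,400),interpolation=2)]))
print(bot.get_obs()["eef_pos"])
```

```text
[0.482  0.1231 0.3217]
```

View pics/f.png

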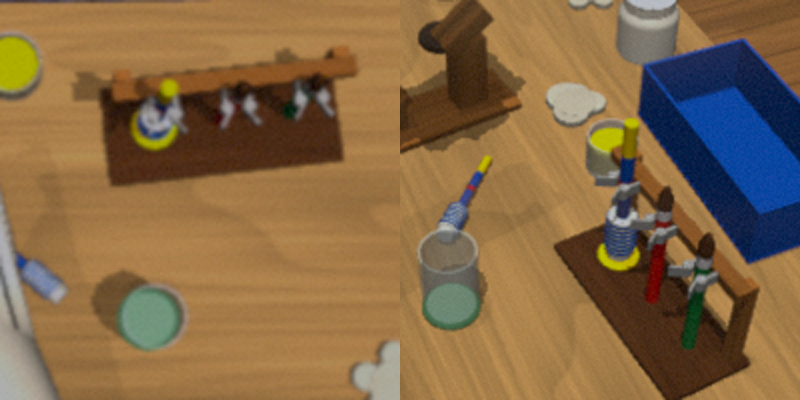

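The brush stands upright in the free clip on the yellow coaster, with its end at (168,90) in the left half (top view) and the band at the jaws at (625,190) in the right half (side view). The jar is in its place at (152,316) left. Handing in.

```bash
python3 -c "
from workcell import bot
print(bot.job_done())"
```

```text
the job is handed in; nothing more can be done
None
```

The job is handed in (result not shown to me): the brush was stood in the jar, gripped again by its yellow end and pressed on the jar's floor three times at about 6–9 N. It now stands on the yellow coaster, in the clip and released, and the jar is where it was.

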